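Stow the menorah's drip plate in the cabinet's tray slot

ROBOT

A 6-joint arm with a two-finger parallel gripper is mounted at the origin on the work surface. World frame = base frame: x ahead of the robot, y to its left, z up, the work surface at z = 0. Lengths are in m, angles in rad, forces in N, time in s.
With the tool pointing down it reaches from about 0.375 to 0.925 m from the base axis. Payload 5.7 kg.
Tool frame: the origin (TCP) lies midway between the tips of the shut fingers; the grasp point (between the pads) lies 19 mm behind it; z points along the fingers, y is the line along which they close (so a half turn about z gives the same grasp; the last joint's range is limited). The gripper opens to 85 mm and grips with 20 to 120 N. Pads are 22 mm wide; open, the fingers measure 114 mm over their backs; the gripper's body (76 mm by 85 mm) begins 54 mm behind the grasp point. The pads swing forward as they close: fully open they stand 13 mm farther back than shut.
Start: joints at [1.223, 0.359, 1.51, -0, 1.272, -0.115], TCP at [0.138, 0.584, 0.231] pointing down, gripper open.
Joint ranges: [-2.97, 2.97], [-1.01, 2.36], [0.21, 2.38], [-0.96, 4.11], [0.2, 2.71], [-2.98, 2.98]. Speed limits (rad/s): [2.39, 2.39, 3.14, 3.14, 3.14, 3.14].

INTERFACE

Orientations are given as a unit quaternion [w, x, y, z].
In Python, from cell import manip gives the robot as it stands. Calls block until the motion is done:
- manip.goto(position, orientation): joint-space move of the TCP to a pose.
- manip.line_to(position, vel=0.15, ori=None): straight line of the TCP; ori=None keeps the orientation; vel is the mean speed in m/s.
- manip.move_joints(angles): joint-space move.
- manip.move_gripper(opening, squeeze=None): finger opening in m; squeeze is the grip in N (None keeps the last); returns when the fingers have stopped.
- manip.sleep(seconds).
- manip.inverse_kinematics(position, orientation): joint angles nearest the present ones, or None.
- manip.state(): the state.
- manip.read_camera(name): name is "scene" or "top"; returns a dict with "pixels" (400x640x3 uint8, blue, green, red), "fx", "fy", "cx", "cy" (pixels), "distortion" ([k1, k2, p1, p2, k3] as OpenCV has them; the pictures are not rectified), "extrinsics" (4x4, takes a point from camera to world coordinates). Camera axes: x right, y up, looking along -z (the intrinsics and any distortion apply to the point x, -y, -z); pixel columns grow to the right and rows downward; lengths in m; the calibration is good to about 2 mm. A picture is of the moment at which its call begins. There is no depth.
A pose or a line that the arm cannot do raises manip.MotionError and nothing moves.
- manip.hand_in(): hands the job in; it is judged then, once.
The state is a dict: "time": time; "joint_positions": joint angles; "joint_vel": joint speeds; "effort": joint torques, N m; "ee_pos": TCP position; "eef_rot": TCP orientation; "contact_force": force on the tool from outside, world axes, zero at the start; "ft_torque": the same for the moment, N m; "width": finger opening in m; "finger_force": force on a finger pad.
Only numpy, scipy, OpenCV 4.12 (cv2) and the standard library are available. Lean on these libraries where they do the work, as an engineer would, in place of code of your own. Each camera call takes 0.05 s, during which the arm holds its last target. There are 200 camera calls.

TASK

The lamps are done for the night, so put the steel drip plate away: slide it lengthwise, right side up, into the narrow tray slot under the door of the pine cabinet and push it fully home, until it meets the stop inside and its end is flush with the cabinet's front. It is a close fit, so ease it in by feel without forcing it, and leave the menorah and the other things on the ledge where they are.

Things in the scene. Friction and masses are not known exactly. Their poses are not given: they have to be found in the camera images.
- plate_center (a point): Centre (half-way up) of the steel drip plate: a shallow tray 180 mm long (x), 56 mm wide (y), 10 mm high (z), rim 3 mm thick, corners rounded to 6 mm and eight pressed rings in its floor; 0.18 to 0.29 kg, loose. Its two ends are alike, either may go in first. It starts lying level across the trivet, both ends overhanging with free space beneath.
- trivet: Round cork trivet under the plate, 100 mm across, 12 mm thick, fixed to the ledge; origin at the centre of its underside.
- cabinet: Pine cabinet, fixed, 220 mm deep (x), 260 mm wide (y), 220 mm high; origin at the centre of its underside. Its front looks to -x, 110 mm from the origin, and rises sheer above the tray slot to the top, so a gripper's body must lean away from it. The door is shut (lower edge 54 mm up); its steel knob, 167 mm up and 87 mm to the -y side of the middle, stands about 45 mm out.
- slot_mouth (a point): Centre of the tray slot's mouth (steel-trimmed, dark inside) in the cabinet's front plane, 26.5 mm above the ledge; x points straight into the slot, y along its width, z up. The slot is 59 mm wide, 13 mm high (20 to 33 mm above the ledge), 181 mm deep to a solid stop. Its floor has a finger notch in the middle of the front edge, 44 mm wide, 22 mm deep, open down to the ledge.
- menorah: Glass menorah with eight clear cups in a row and a taller ninth, 230 mm long (its x), 62 mm wide, 124 mm high, 1.1 kg, loose; origin at the centre of its underside. Leave alone.
- bowl: Green ceramic bowl, 140 mm across, 62 mm high, loose; origin at the centre of its underside. Leave alone.
- oil_bottle: Green glass oil bottle, 52 mm across, 150 mm high, loose; origin at the centre of its underside. Leave alone.
- dreidel_a: Clear acrylic dreidel lying on its side, 80 mm long (its x), 36 mm wide and high, loose; origin under its square body. Leave alone.
- dreidel_b: The other clear acrylic dreidel, same size, lying on its side; origin under its square body. Leave alone.
- candle_box: Paper carton of candles, 65 x 140 x 34 mm high (x, y, z), loose; origin at the centre of its underside. Leave alone.
- matchbox: Matchbox, 56 x 36 x 15 mm high, loose; origin at the centre of its underside. Leave alone.
Mind the look-alikes: they are no part of the job. What is meant by the part that bears plate_center is not purple, and is the smaller of those in its own colour.

How it is judged:
By the outcome, as a careful person would: the job done as asked, in the order asked, and still so for the second after the job is handed in, with the robot touching nothing.
It also fails if it takes over 62 s, if anything falls off the work surface, if the arm or the gripper's body presses on something with over 40 N, if the wrist force passes 120 N, or if a joint passes its speed limit or range.

## Working session

There is one attempt and no reset: what is moved stays moved. The work goes in short steps, each a Python script; the robot and the scene stay as the last script left them, time stands still between calls to the robot, and variables do not carry over. Pictures are saved under pics/ and viewed, at most 10 in all, crops included, and the job is handed in when it is done.

```bash
mkdir -p pics; ls; python3 - <<'E'
from cell import manip
import cv2,numpy as np
for n in("scene","top"):
    c=manip.read_camera(n); cv2.imwrite(f"pics/{n}0.png",c["pixels"])
    print(n,c["fx"],c["fy"],c["cx"],c["cy"],c["distortion"],np.round(c["extrinsics"],3).tolist())
print(manip.state())
E
```

```text
pics
scene 427.93019782587857 427.93019782587857 318.5357017644381 196.7797038205804 [-0.04717644  0.          0.          0.          0.        ] [[0.535, -0.616, 0.578, 1.149], [0.845, 0.395, -0.362, -0.336], [-0.006, 0.682, 0.731, 0.873], [0.0, 0.0, 0.0, 1.0]]
top 363.12458413128815 363.12458413128815 321.0748666550882 199.3704288734763 [-0.06212409  0.          0.          0.          0.        ] [[-0.011, 0.997, -0.072, 0.398], [-1.0, -0.009, 0.023, 0.112], [0.022, 0.072, 0.997, 0.919], [0.0, 0.0, 0.0, 1.0]]
{'time': 0.1, 'joint_positions': array([ 1.22290486e+00,  3.59437562e-01,  1.51134070e+00, -1.01120484e-05,
        1.27250032e+00, -1.15092084e-01]), 'joint_vel': array([ 2.64544066e-05, -9.80614741e-04, -2.23951482e-03, -5.82401931e-04,
        2.82137001e-05,  8.97805040e-04]), 'effort': array([-2.33930470e-03, -5.28656673e+01, -2.79350924e+01, -4.29968959e-04,
        5.14058018e-03,  1.57944510e-05]), 'ee_pos': array([0.13821441, 0.58322484, 0.23052863]), 'eef_rot': array([-1.88698416e-04,  1.16135500e-01,  9.93233022e-01, -8.21586598e-04]), 'contact_force': array([ 0.19323885, -0.05140938,  0.58357135]), 'ft_torque': array([-0.02601368, -0.00368475,  0.04625216]), 'finger_force': 0.0, 'width': 0.08557537629921459}
```

View pics/scene0.png

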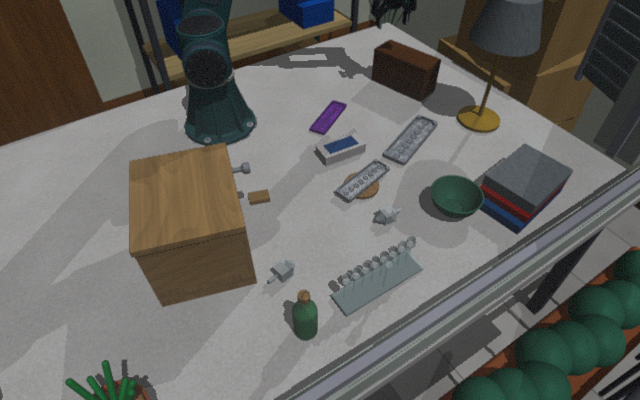

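View pics/top0.png

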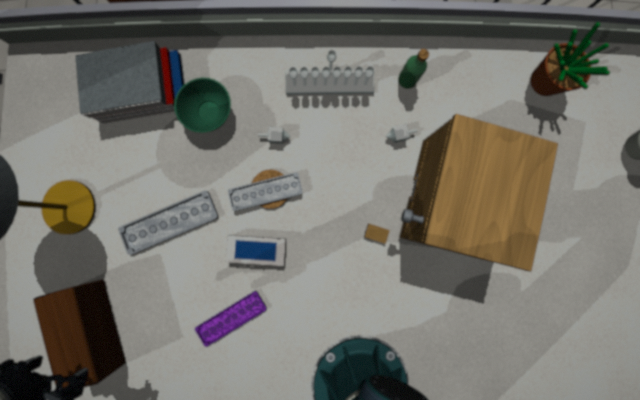

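The top view shows three plates. The steel one on the trivet is at top (265,193), a larger steel one at (170,222), and a purple one at (230,318). The description calls for the smaller of the steel pair, not purple, lying on the trivet, so that is the one at (265,193). The cabinet's front faces image left (+y), with its knob at top (410,216). I'll confirm in one crop.

```bash
cat > h.py <<'E'
import cv2,numpy as np
from cell import manip
def ray(c,px):
    K=np.array([[c["fx"],0,c["cx"]],[0,c["fy"],c["cy"]],[0,0,1]])
    u=cv2.undistortPoints(np.float64(px).reshape(-1,1,2),K,np.array(c["distortion"]))[:,0]
    E=np.array(c["extrinsics"]); d=np.c_[u[:,0],-u[:,1],-np.ones(len(u))]@E[:3,:3].T
    return E[:3,3],d
def onz(c,px,z):
    o,d=ray(c,px); return o+d*((z-o[2])/d[:,2])[:,None]
def proj(c,P):
    K=np.array([[c["fx"],0,c["cx"]],[0,c["fy"],c["cy"]],[0,0,1]])
    E=np.array(c["extrinsics"]); p=(np.float64(P).reshape(-1,3)-E[:3,3])@E[:3,:3]
    return cv2.projectPoints(p*[1,-1,-1],np.zeros(3),np.zeros(3),K,np.array(c["distortion"]))[0][:,0]
E
python3 - <<'E'
import cv2,numpy as np
t=cv2.imread("pics/top0.png"); s=cv2.imread("pics/scene0.png")
a=cv2.resize(t[165:265,110:310],None,fx=4,fy=4,interpolation=cv2.INTER_CUBIC)[:300]
b=cv2.resize(t[105:280,385:565],(400,300)); 
a=cv2.resize(t[165:265,110:310],(800,400),interpolation=cv2.INTER_CUBIC)
cv2.imwrite("pics/crop1.png",cv2.convertScaleAbs(a,alpha=1.4))
b=cv2.resize(t[100:280,385:565],(600,600),interpolation=cv2.INTER_CUBIC)
cv2.imwrite("pics/crop2.png",cv2.convertScaleAbs(b,alpha=1.6))
b=cv2.resize(s[130:310,115:295],(600,600),interpolation=cv2.INTER_CUBIC)
cv2.imwrite("pics/crop3.png",cv2.convertScaleAbs(b,alpha=1.4))
E
```

```text
(no output)
```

View pics/crop1.png

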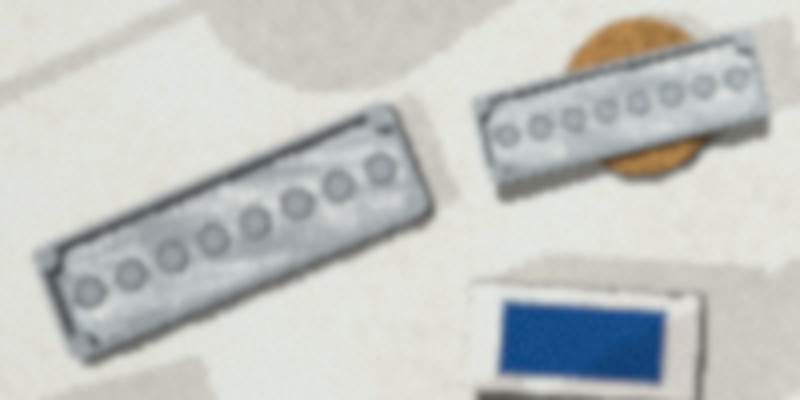

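View pics/crop2.png

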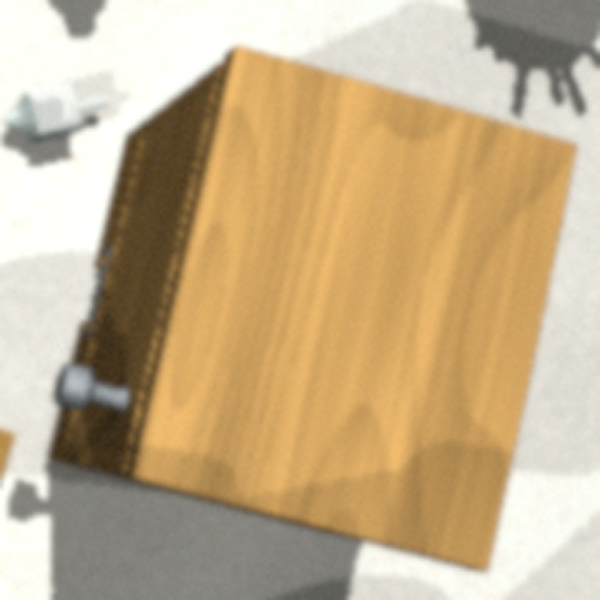

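View pics/crop3.png

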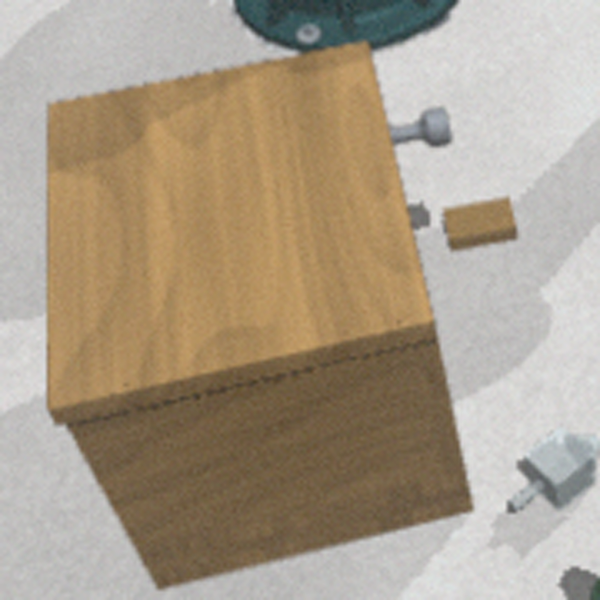

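The crop confirms it: the plate on the cork trivet, at top px about (265,193), is the smaller steel one. The one at (170,222) is clearly larger. In crop2 the cabinet's top corners are near (235,47), (577,145), (487,571) and (135,478). Its front foot runs from (128,135) to (50,465). Next I'll measure the plate and cabinet.

```bash
cat > m.py <<'E'
from h import *
t=manip.read_camera("top"); s=manip.read_camera("scene")
f=lambda p,ox,oy:(np.float64(p)+.5)*.3-.5+[ox,oy]
def refine(img,p):
    g=cv2.cvtColor(img,cv2.COLOR_BGR2GRAY); q=np.float32(p).reshape(-1,1,2)
    return cv2.cornerSubPix(g,q,(3,3),(-1,-1),(3,50,.01))[:,0]
def fit(P,M):  # 2D rigid: model M -> P
    mc,pc=M.mean(0),P.mean(0); A=(M-mc);B=(P-pc)
    th=np.arctan2((A[:,0]*B[:,1]-A[:,1]*B[:,0]).sum(),(A*B).sum()); c,s_=np.cos(th),np.sin(th)
    R=np.array([[c,-s_],[s_,c]]); tt=pc-R@mc
    return tt,th,np.round((P-(M@R.T+tt))*1e3,1).tolist()
# cabinet: x into slot. front corners (+y side, -y side) back(-y,+y)
M=np.array([[-.11,.13],[.11,.13],[.11,-.13],[-.11,-.13]])
T=f([[235,47],[577,145],[487,571],[135,478]],385,100)
S=f([[433,322],[48,410],[48,103],[368,42]],115,130)
for n,c,p in(("top",t,T),("scene",s,S)):
    for pp in(p,refine(c["pixels"],p)):
        print(n,np.round(pp,1).tolist(),fit(onz(c,pp,.22)[:,:2],M))
print("foot top",onz(t,f([[128,135],[50,465]],385,100),0)[:,:2], "scene",onz(s,f([[471,511],[160,588]],115,130),0)[:,:2])
# plate
for n,c,(x0,y0,x1,y1) in(("top",t,(222,165,308,222)),("scene",s,(325,152,400,210))):
    im=c["pixels"][y0:y1,x0:x1]; hsv=cv2.cvtColor(im,cv2.COLOR_BGR2HSV)
    print(n,"ring region HSV",hsv[28,20],hsv[28,45],hsv[3,3],hsv[-3,-3])
    cv2.imwrite(f"pics/p_{n}.png",cv2.resize(cv2.convertScaleAbs(im,alpha=1.4),None,fx=7,fy=7,interpolation=cv2.INTER_NEAREST))
a=cv2.imread("pics/p_top.png");b=cv2.imread("pics/p_scene.png");
w=np.zeros((max(a.shape[0],400)+b.shape[0],max(a.shape[1],b.shape[1]),3),np.uint8); w[:a.shape[0],:a.shape[1]]=a; w[400:400+b.shape[0],:b.shape[1]]=b
cv2.imwrite("pics/p_both.png",w); print(w.shape)
E
python3 m.py
```

```text
top [[455.2, 113.8], [557.8, 143.2], [530.8, 271.0], [425.2, 243.0]] (array([ 0.46058362, -0.24624776]), np.float64(-1.8408059416936386), [[3.1, 0.3], [2.8, -2.0], [-3.0, 0.8], [-2.9, 0.9]])
top [[454.1000061035156, 113.69999694824219], [557.7000122070312, 142.6999969482422], [530.5999755859375, 271.29998779296875], [425.29998779296875, 243.0]] (array([ 0.46071092, -0.24569112]), np.float64(-1.8376038494241351), [[3.3, 1.3], [3.2, -2.8], [-4.0, 1.2], [-2.5, 0.3]])
scene [[244.6, 226.2], [129.0, 252.6], [129.0, 160.6], [225.0, 142.2]] (array([ 0.46223056, -0.24821588]), np.float64(-1.8440083983941122), [[4.4, -0.7], [4.3, -1.2], [-5.3, 0.3], [-3.5, 1.6]])
scene [[245.1999969482422, 225.8000030517578], [128.8000030517578, 252.89999389648438], [128.6999969482422, 161.3000030517578], [226.8000030517578, 144.89999389648438]] (array([ 0.46553811, -0.24847513]), np.float64(-1.8520629855755453), [[0.3, 2.3], [2.4, -0.8], [-6.0, -2.1], [3.3, 0.6]])
foot top [[ 0.61648442 -0.17600497]
 [ 0.36123403 -0.10743716]] scene [[ 0.61397201 -0.17717105]
 [ 0.55480984 -0.38491062]]
top ring region HSV [ 90   6 138] [ 95  12 133] [ 26  12 145] [ 26  11 162]
scene ring region HSV [ 16  88 110] [101  14 143] [170   5 153] [  0   0 133]
(806, 602, 3)
```

```bash
python3 - <<'E'
import cv2,numpy as np
t=cv2.imread("pics/top0.png")[168:218,225:310]; s=cv2.imread("pics/scene0.png")[155:208,328:397]
r=lambda i:cv2.convertScaleAbs(cv2.resize(i,None,fx=5.6,fy=5.6,interpolation=cv2.INTER_CUBIC),alpha=1.5)
a,b=r(t),r(s); print(a.shape,b.shape)
w=np.zeros((300+b.shape[0],480,3),np.uint8); w[:a.shape[0],:a.shape[1]]=a; w[300:,:b.shape[1]]=b
cv2.imwrite("pics/p2.png",w)
E
```

```text
(280, 476, 3) (297, 386, 3)
```

View pics/p2.png

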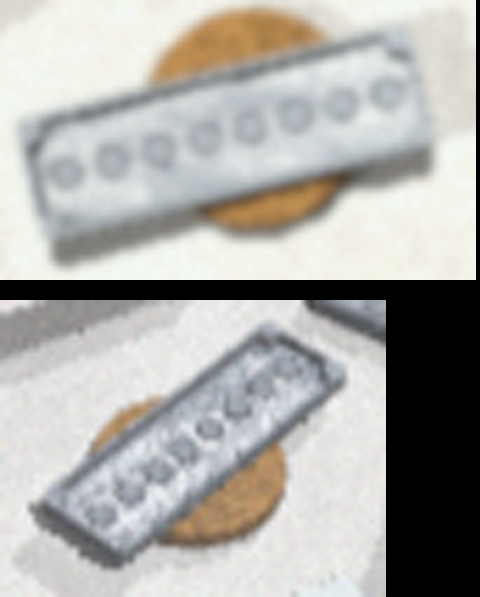

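In the enlarged top view the ring row runs from (66,172) to (388,93). In the scene view it runs from (98,514) to (290,366). Both give the plate's centre and axis.

```bash
python3 - <<'E'
from h import *
t=manip.read_camera("top"); s=manip.read_camera("scene")
g=lambda p,o:(np.float64(p)+.5)/5.6-.5+np.array(o)
T=g([[66,172],[388,93]],[225,168]); S=g([[98,214],[290,66]],[328,155])
for z in(.014,.018):
  for n,c,p in(("top",t,T),("scene",s,S)):
    P=onz(c,p,z)[:,:2]
    if n=="scene" and P[0,1]>P[1,1]: pass
    d=P[1]-P[0]; print(z,n,P.round(4).tolist(),P.mean(0).round(4),np.linalg.norm(d).round(4),np.degrees(np.arctan2(d[1],d[0])).round(2))
print("rim top",onz(t,g([[20,122],[400,28],[432,140],[48,235]],[225,168]),.022)[:,:2].mean(0))
print("trivet pred",)
# cabinet lid edges: sub-pixel gradient along normals, fitted lines
th=-1.842;C=np.array([.4612,-.247]);R=np.array([[np.cos(th),-np.sin(th)],[np.sin(th),np.cos(th)]])
M=np.array([[-.11,.132],[.11,.132],[.11,-.132],[-.11,-.132]])
for n,c in(("top",t),("scene",s)):
    px=proj(c,np.c_[M@R.T+C,np.full(4,.22)]); im=cv2.GaussianBlur(c["pixels"],(3,3),0).astype(np.float32)
    L=[]
    for i in range(4):
        a,b=px[i],px[(i+1)%4]; u=(b-a)/np.linalg.norm(b-a); nn=np.array([-u[1],u[0]]); k=np.arange(-5,5.01,.25); pts=[]
        for f in np.linspace(.1,.9,60):
            q=(a+f*(b-a)+k[:,None]*nn).astype(np.float32)
            v=cv2.remap(im,q[None,:,0],q[None,:,1],cv2.INTER_LINEAR)[0]
            e=np.abs(np.gradient(v,axis=0)).sum(1); e=e**3; pts.append(a+f*(b-a)+nn*(e*k).sum()/e.sum())
        W=onz(c,np.array(pts),.22)[:,:2]
        l=cv2.fitLine(W.astype(np.float32),cv2.DIST_HUBER,0,.001,.001).ravel()
        # report in cabinet guess frame
        d=R.T@l[:2]; p=R.T@(l[2:]-C); print(n,"edge",i,"local p",(p*1e3).round(1),"dir deg",(np.degrees(np.arctan(d[1]/d[0])) if abs(d[0])>abs(d[1]) else -np.degrees(np.arctan(d[0]/d[1]))).round(2))
E
```

```text
0.014 top [[0.4679, 0.3029], [0.502, 0.1592]] [0.485 0.231] 0.1477 -76.63
0.014 scene [[0.4971, 0.1585], [0.4635, 0.3045]] [0.4803 0.2315] 0.1498 102.98
0.018 top [[0.4676, 0.302], [0.5016, 0.159]] [0.4846 0.2305] 0.147 -76.63
0.018 scene [[0.5002, 0.1562], [0.4667, 0.3015]] [0.4834 0.2288] 0.1491 102.98
rim top [0.48481895 0.23084496]
trivet pred
top edge 0 local p [ -3.5 133.8] dir deg -0.09
top edge 1 local p [110.3 -13.8] dir deg -0.23
top edge 2 local p [   2.3 -134.7] dir deg -0.76
top edge 3 local p [-111.9   -4.9] dir deg -0.06
scene edge 0 local p [  0.4 135.3] dir deg -0.05
scene edge 1 local p [112.5   9.2] dir deg 0.11
scene edge 2 local p [  26.9 -134.7] dir deg 1.13
scene edge 3 local p [-110.9   17.2] dir deg -0.02
```

```bash
cat >> h.py <<'E'
from scipy.spatial.transform import Rotation as Ro
TH=-1.843; D=np.array([np.cos(TH),np.sin(TH),0]); LAT=np.array([-np.sin(TH),np.cos(TH),0])
MOUTH=np.array([.4612,-.247,.0265])-.11*D
def tool(yaw,tilt,flip):
    d=np.array([np.cos(yaw),np.sin(yaw),0]); z=np.sin(tilt)*d-np.cos(tilt)*np.array([0,0,1])
    y=flip*np.array([-np.sin(yaw),np.cos(yaw),0]); x=np.cross(y,z)
    q=Ro.from_matrix(np.c_[x,y,z]).as_quat(); return np.r_[q[3],q[:3]],z,d
TILT=np.radians(30); PC=np.array([.484,.2305,.017]); PY=np.radians(-76.8); BACK=.065; DEEP=.014
def tcp(c,yaw,flip):
    q,z,d=tool(yaw,TILT,flip); return c-BACK*d+DEEP*z,q
E
python3 - <<'E'
from h import *
for flip in(1,-1):
    for name,(p,q) in dict(grasp=tcp(PC,PY,flip),above=tcp(PC+[0,0,.1],PY,flip),pre=tcp(MOUTH-.11*D,TH,flip),deep=tcp(MOUTH+.045*D,TH,flip)).items():
        j=manip.inverse_kinematics(p,q); print(flip,name,p.round(3),None if j is None else np.round(j,2))
    q,z,d=tool(TH,TILT,flip); print(manip.inverse_kinematics(MOUTH-.06*D,q), manip.inverse_kinematics(MOUTH+[0,0,-.005],q))
E
```

```text
1 grasp [0.471 0.287 0.005] [ 0.72  0.74  1.64 -0.52  1.09  0.81]
1 above [0.471 0.287 0.105] [ 0.72  0.6   1.6  -0.48  1.25  0.72]
1 pre [0.536 0.021 0.014] [ 0.22  0.71  1.67 -0.52  1.08  0.82]
1 deep [ 0.494 -0.129  0.014] [-0.03  0.65  1.84 -0.67  0.9   0.73]
[ 0.04887804  0.64784393  1.79685201 -0.61136896  0.97300211  0.74244249] [-0.05646194  0.63864893  1.85180033 -0.67512538  0.89700281  0.71114582]
-1 grasp [0.471 0.287 0.005] [ 0.72  0.74  1.64 -0.52  1.09 -2.33]
-1 above [0.471 0.287 0.105] [ 0.72  0.6   1.6  -0.48  1.25 -2.43]
-1 pre [0.536 0.021 0.014] [ 0.22  0.71  1.67 -0.52  1.08 -2.33]
-1 deep [ 0.494 -0.129  0.014] [-0.03  0.65  1.84 -0.67  0.9  -2.41]
[ 0.04887804  0.64784393  1.79685201 -0.61136896  0.97300211 -2.39915016] [-0.05646194  0.63864893  1.85180033 -0.67512538  0.89700281 -2.43044683]
```

```bash
python3 - <<'E'
from h import *
p,q=tcp(PC+[0,0,.1],PY,1); manip.goto(p,q)
p,q=tcp(PC+[0,0,.02],PY,1); manip.line_to(p,vel=.12)
p,q=tcp(PC,PY,1); manip.line_to(p,vel=.04)
s=manip.state(); print(s["time"],s["contact_force"].round(1))
manip.move_gripper(.05,20); s=manip.state(); print(s["width"],s["finger_force"],s["contact_force"].round(1))
manip.move_gripper(.05,80); s=manip.state(); print(s["width"],s["finger_force"],s["contact_force"].round(1),s["ft_torque"].round(2))
manip.line_to(p+[0,0,.03],vel=.05); manip.sleep(.2)
s=manip.state(); print(s["time"],s["width"],s["contact_force"].round(1),s["ft_torque"].round(2),s["ee_pos"])
c=manip.read_camera("scene"); u,v=proj(c,PC)[0].astype(int)
cv2.imwrite("pics/g1.png",cv2.convertScaleAbs(cv2.resize(c["pixels"][v-70:v+50,u-70:u+90],(800,600),interpolation=cv2.INTER_CUBIC),alpha=1.4))
E
```

```text
3.4417 [-0.5 -1.3 -1. ]
0.05508872520589901 25.585259199142456 [-1.1  0.2  1.5]
0.053934821682889496 84.17836904525757 [-1.5  0.7  5. ] [-0.12  0.07 -0.08]
4.9917 0.05396734194741574 [-0.7  0.5 -2.1] [ 0.54  0.13 -0.05] [0.47055745 0.286817   0.03456559]
```

View pics/g1.png

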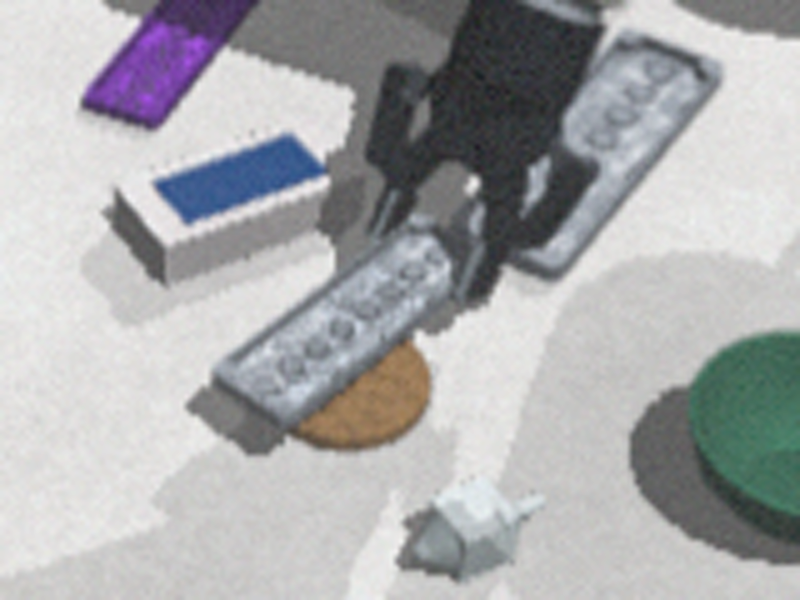

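The plate is held by its rear end and lifted clear of the trivet. I'll carry it to the front of the slot and check its pose in both views.

```bash
python3 - <<'E'
from h import *
p,q=tcp(MOUTH-.13*D+[0,0,.03],TH,1)
a=manip.state()["ee_pos"]; m=(a+p)/2; m[2]=.08
manip.line_to([a[0],a[1],.07],vel=.15); manip.goto([p[0],p[1],.07],q); manip.line_to(p,vel=.1); manip.sleep(.2)
s=manip.state(); print(s["time"],s["contact_force"].round(1),(s["ee_pos"]-p)*1e3)
C=MOUTH-.13*D+[0,0,.03]; w=[]
for n in("top","scene"):
    c=manip.read_camera(n); u,v=proj(c,C)[0].astype(int); print(n,u,v)
    cv2.imwrite(f"pics/raw_{n}1.png",c["pixels"])
    w.append(cv2.resize(c["pixels"][v-30:v+30,u-50:u+50],(500,300),interpolation=cv2.INTER_CUBIC))
cv2.imwrite("pics/g2.png",cv2.convertScaleAbs(np.vstack(w),alpha=1.5))
E
```

```text
7.0417 [-0.8 -0.3 -2.4] [0.3019358  0.17811486 0.30429628]
top 365 171
scene 295 215
```

View pics/g2.png

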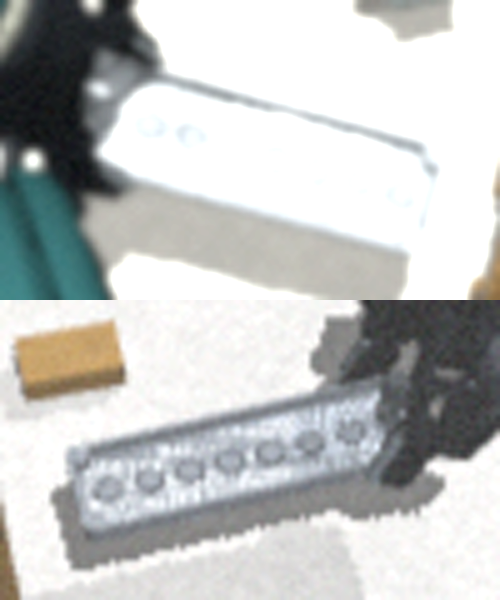

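Top view: front ring at (400,193), second-from-rear ring at (152,124). Scene view: the same rings at (108,489) and (351,433). I'll triangulate both.

```bash
python3 - <<'E'
from h import *
t=manip.read_camera("top"); s=manip.read_camera("scene")
g=lambda p,u,v:(np.float64(p)+.5)/5-.5+[u-50,v-30]
T=g([[400,193],[152,124]],365,171); S=g([[108,189],[351,133]],295,215)
C=MOUTH-.13*D+[0,0,.03]; P=[]
o1,d1=ray(t,T);o2,d2=ray(s,S)
for a,b in zip(d1,d2):
    k=np.linalg.lstsq(np.c_[a,-b],o2-o1,rcond=None)[0]; x,y=o1+k[0]*a,o2+k[1]*b; m=(x+y)/2-C; P.append(m)
    print("gap mm",np.linalg.norm(x-y)*1e3,"local along,lat,up mm",np.round([m@D*1e3,m@LAT*1e3,m[2]*1e3],1))
# at assumed height (center -2mm)
for n,c,p in(("top",t,T),("scene",s,S)):
    Q=onz(c,p,C[2]-.002)-C; print(n,(np.c_[Q@D,Q@LAT]*1e3).round(1))
E
```

```text
gap mm 2.3177505504786864 local along,lat,up mm [73.2  1.  -1.1]
gap mm 1.382109138071202 local along,lat,up mm [-51.6   1.7   0.1]
top [[ 72.2   1.4]
 [-52.2   2.3]]
scene [[ 74.2  -0.2]
 [-51.5  -0.3]]
```

```bash
cat >> h.py <<'E'
def feed(x0,x1,lat,up,step=.004,vel=.04,lim=12,base=None):
    """advance plate centre from x0 to x1 (along, from mouth) yielding to side forces; stop when resisted"""
    x=x0
    while x<x1-1e-6:
        x=min(x+step,x1); p,q=tcp(MOUTH+x*D+lat*LAT+[0,0,up],TH,1); manip.line_to(p,vel=vel)
        s=manip.state(); f=s["contact_force"]-base; a,l,u=f@D,f@LAT,f[2]
        if max(abs(a),abs(l),abs(u))>2.5: print(f"x {x*1e3:.1f} F {a:.1f} {l:.1f} {u:.1f} M {s['ft_torque'].round(2)} lat {lat*1e3:.2f} up {up*1e3:.2f}")
        lat+=np.clip(l*6e-5,-.0004,.0004); up+=np.clip(u*4e-5,-.0003,.0003)
        if abs(a)>lim or abs(l)>20 or abs(u)>20: break
    print("end",x,lat,up,s["time"],s["width"]); return x,lat,up
E
python3 - <<'E'
from h import *
b=manip.state()["contact_force"]; print(b)
p,q=tcp(MOUTH-.115*D-.0005*LAT+[0,0,.0005],TH,1); manip.line_to(p,vel=.08); manip.sleep(.1)
b=manip.state()["contact_force"]; print(b)
feed(-.115,-.04,-.0005,.0005,base=b)
E
```

```text
[-0.0347936  -0.25129985 -1.36256572]
[ 0.99343773  0.40271965 -3.04628583]
end -0.04 -0.0015787705786566692 0.0012899590338602222 12.6583 0.053997831354331276
```

```bash
sed -i 's/        lat+=np/        l,u=[v if abs(v)>1.5 else 0 for v in (l,u)]\n        lat+=np/' h.py; python3 - <<'E'
from h import *
b=np.array([.6,.1,-2.4])
s=manip.state()["contact_force"]-b; print(s@D,s@LAT,s[2])
feed(-.04,.045,-.0013,.0008,base=b)
E
```

```text
-0.4450339043663979 -0.542613360884761 -0.14958465055614845
end 0.045 -0.0013 0.0008 18.1583 0.05422041745471092
```

It went in 135 mm without resistance. Now I'll release, retreat, shut the fingers and push the end home.

```bash
cat >> h.py <<'E'
def push(x0,x1,lat,z,step=.003,vel=.04,lim=10,b=0):
    x=x0
    while x<x1-1e-6:
        x=min(x+step,x1); p=MOUTH+x*D+lat*LAT; p[2]=z; manip.line_to(p,vel=vel)
        s=manip.state(); f=s["contact_force"]-b
        print(f"{x*1e3:.1f}:{f@D:.1f},{f@LAT:.1f},{f[2]:.1f}",end=" ")
        if f@D<-lim: break
    print("\nend",x,s["time"]); return x
E
python3 - <<'E'
from h import *
manip.move_gripper(.085); p=manip.state()["ee_pos"]; print(manip.state()["contact_force"])
manip.line_to(p-.07*D,vel=.12); manip.move_gripper(0,40)
p=MOUTH-.085*D-.001*LAT; p[2]=.0195; manip.line_to(p,vel=.08); manip.sleep(.2)
b=manip.state()["contact_force"]; print(b,manip.state()["time"],manip.state()["width"])
for n in("scene","top"):
    c=manip.read_camera(n); u,v=proj(c,MOUTH)[0].astype(int)
    cv2.imwrite(f"pics/g3_{n}.png",cv2.convertScaleAbs(cv2.resize(c["pixels"][v-50:v+40,u-70:u+50],(600,450),interpolation=cv2.INTER_CUBIC),alpha=1.4))
push(-.085,-.02,-.001,.0195,b=b)
E
```

```text
[ 0.27376507  0.5911759  -0.160154  ]
[ 0.33133745 -0.14532909 -0.55834592] 20.525 0.0002534055623802075
-82.0:0.9,-0.9,-0.0 -79.0:-0.1,0.4,1.3 -76.0:0.7,0.1,1.1 -73.0:0.3,-0.7,0.4 -70.0:0.0,-1.2,0.2 -67.0:0.3,-0.5,0.9 -64.0:0.9,-0.7,0.8 -61.0:0.6,-0.0,0.2 -58.0:1.0,-1.7,0.8 -55.0:-0.2,-0.9,0.4 -52.0:-0.4,-0.8,0.6 -49.0:0.2,-1.6,-0.8 -46.0:-0.0,-0.0,1.4 -43.0:0.4,-0.4,0.5 -40.0:0.0,-0.8,1.2 -37.0:0.1,-0.8,0.3 -34.0:-0.8,-0.1,0.9 -31.0:0.0,-0.3,0.1 -28.0:-0.2,0.1,0.8 -25.0:0.6,-0.5,1.3 -22.0:-1.0,-0.7,0.5 -20.0:-0.2,-0.1,0.5 
end -0.02 26.125
```

```bash
python3 - <<'E'
from h import *
b=np.array([.3,-.1,-.4])
x=push(-.02,-.012,-.001,.0195,step=.002,b=b)
x=push(x,-.004,-.001,.0195,step=.001,vel=.02,b=b,lim=8)
c=manip.read_camera("top"); u,v=proj(c,MOUTH)[0].astype(int)
cv2.imwrite("pics/g4.png",cv2.convertScaleAbs(cv2.resize(c["pixels"][v-45:v+45,u-70:u+50],(800,600),interpolation=cv2.INTER_CUBIC),alpha=1.6))
E
```

```text
-18.0:-0.4,0.6,1.2 -16.0:-0.3,0.5,0.1 -14.0:-0.5,-1.3,-0.0 -12.0:-0.1,-0.5,0.4 
end -0.012 27.125
-11.0:-0.0,-0.7,1.1 -10.0:-0.9,-0.3,1.3 -9.0:-2.1,-0.5,1.6 -8.0:-6.8,-1.6,2.3 -7.0:-11.2,-2.7,4.7 
end -0.006999999999999997 28.375
```

View pics/g4.png

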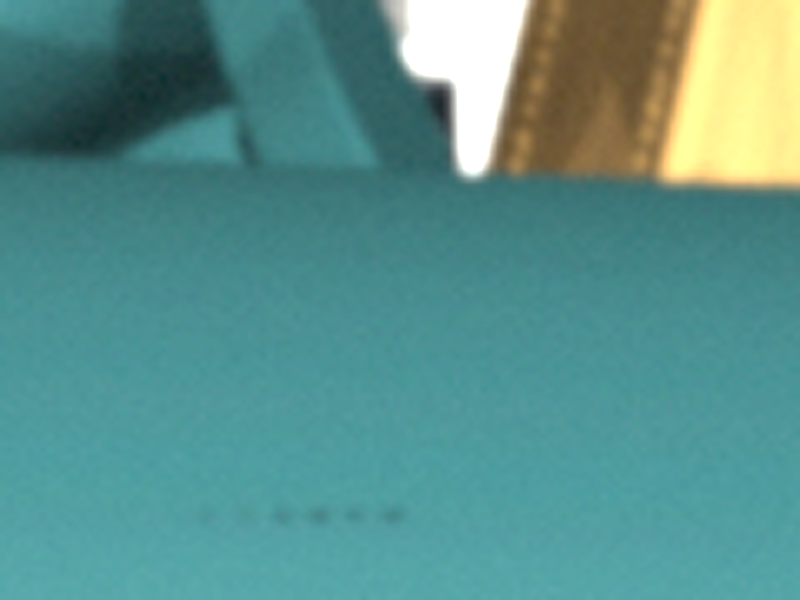

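Resistance started at −9 mm, which puts the fingertip's leading edge about 0.5–1 mm inside the front plane, where the stop should be. The arm hides the mouth here, so I'll retreat and look.

```bash
python3 - <<'E'
from h import *
p=manip.state()["ee_pos"]; manip.line_to(p-.06*D,vel=.1); manip.line_to(p-.14*D+[.0,0,.12],vel=.2)
j=manip.state()["joint_positions"].copy(); j[0]+=.6; manip.move_joints(j); manip.sleep(.1)
c=manip.read_camera("top"); u,v=proj(c,MOUTH)[0].astype(int); print(manip.state()["time"],u,v)
print(((proj(c,[MOUTH+[0,0,.0035],MOUTH-.01*D+[0,0,.0035],MOUTH+.028*LAT,MOUTH-.028*LAT])-[u-40,v-30])*10).round())
cv2.imwrite("pics/g5.png",cv2.convertScaleAbs(cv2.resize(c["pixels"][v-30:v+30,u-40:u+40],(800,600),interpolation=cv2.INTER_CUBIC),alpha=2))
E
```

```text
31.4167 414 187
[[406. 301.]
 [367. 290.]
 [428. 195.]
 [375. 410.]]
```

View pics/g5.png

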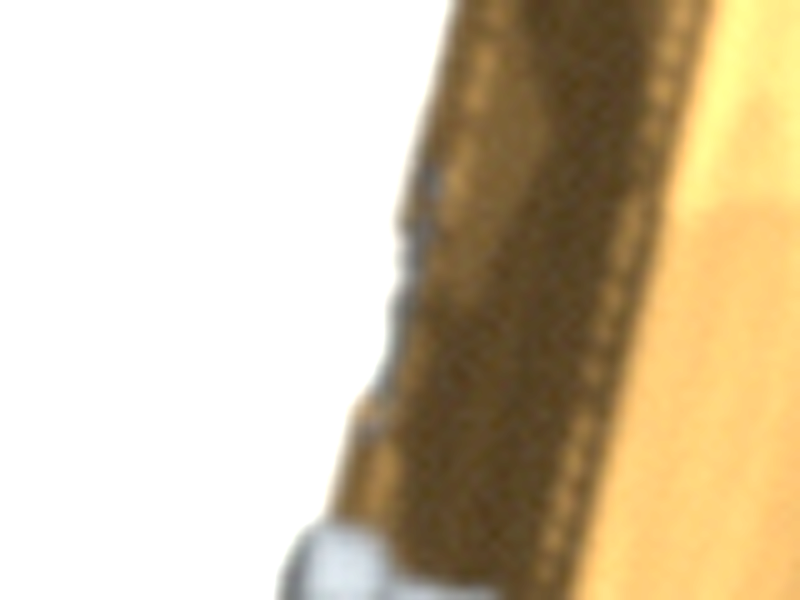

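The plate no longer sticks out: only the steel trim line from about (430,185) to (370,420) shows, and 10 mm of protrusion would reach 40 px further left. That agrees with the stop I felt, and the arm is clear.

```bash
python3 -c "
from cell import manip
print(manip.hand_in())"
```

```text
the job is handed in; nothing more can be done
None
```

I slid the steel drip plate into the tray slot right side up and pushed it until it met the stop at about 11 N, with its end flush with the cabinet front as far as the last picture shows; I handed the job in with the arm clear at about 31 s, having seen no contact with the other items but not having checked them in a final picture.

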